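Set a blank speed selector by counting clicks and start the tube mixer

ROBOT

A 6-joint arm with a two-finger parallel gripper is mounted at the origin on the work surface. World frame = base frame: x ahead of the robot, y to its left, z up, the work surface at z = 0. Lengths are in m, angles in degrees, forces in N, time in s.
With the tool pointing down it reaches from about 0.325 to 0.9 m from the base axis. Payload 6.1 kg.
Tool frame: the origin (TCP) lies at the very end of the fingers, on their centre line; the grasp point (between the pads) lies 19 mm behind it (grip_depth is the distance from the TCP to the grasp point, in m); z points along the fingers, y is the line along which they close (so a half turn about z gives the same grasp; the last joint's range is limited). The gripper opens to 85 mm and grips with 20 to 120 N. Pads are 22 mm wide; open, the fingers measure 114 mm over their backs; the gripper's body (76 mm by 85 mm) begins 54 mm behind the grasp point. The pads swing forward as they close: fully open they stand 13 mm farther back than shut.
Start: joints at [-76.037, 12.628, 87.462, -0, 79.91, -7.225], TCP at [0.226, -0.583, 0.205] pointing down, gripper open.
Joint ranges: [-170.65, 170.65], [-52.31, 119.04], [5.05, 147.46], [-71.25, 251.25], [11.57, 151.72], [-153.62, 153.62]. Speed limits (degrees/s): [147.25, 147.25, 172.46, 180, 180, 180].

INTERFACE

Orientations are given as [roll, pitch, yaw] about the fixed x, y, z axes, in that order (R = Rz(yaw) Ry(pitch) Rx(roll)).
In Python, from bench import * gives the robot as it stands.
- The arm moves only by the tool play_rows, never from a script. Its argument "increments" is a list of rows, each an object with "travel": the shift along the tool's x, y, z as a fraction of full scale, a list of three; "twist": the turn, a rotation vector about the tool's x, y, z as a fraction of full scale, a list of three. In form: [{"travel": [x, y, z], "twist": [wx, wy, wz]}, ...]. A call has 1 to 12 rows; each row shifts and turns the commanded pose from where the row before left it, along the tool's axes as they then stand; what a row does not reach is not made up. Full scale, the value 1, is 60 mm for a shift and 5 degrees for a turn. A row lasts 1/8 s, in which the tool goes at most 62.5 mm and 10.7 degrees, less where a joint would pass 70% of its speed; a pose out of reach is approached as far as the arm can. A call with a number of a shift or a turn outside -1 to 1 is refused whole. A call with a gripper value outside its range is refused whole. "hand" is the opening, from 0 (shut) to 1 (fully open), set as the call begins (left out, the last holds). The fingers move at their own pace and stop on an object; "force" is the grip in N (left out, the last holds). Time passes only in rows, so rows that do not move let the fingers close. It gives the time, the measured TCP pose, the force, the opening and the grip force at its end, in the units of the state.
- get_obs(): the state, without advancing time (a new reading comes with each control period).
- capture(name): name is "scene" or "top"; returns the picture (480x640x3 uint8, blue, green, red); there is no depth.
- camera_info(name): a dict with "fx", "fy", "cx", "cy" (pixels), "R" (3x3) and "t" (3): a world point X has camera coordinates R X + t. Camera axes: x right, y down, z forward; pixel columns grow to the right and rows downward; lengths in m; the calibration is good to about 2 mm. A picture is of the moment at which its call begins. camera_info takes no time and is no camera call.
- close_job(): hands the job in; it is judged then, once.
Trained networks look in the newest picture that a camera, given by its name, has taken for a name from the list of things; names that differ only in an ending like _2 or _b are one class to them, and where a whole thing is asked for, a point or a joint stands for the part that bears it (a point fixed in the world has none). Each returns a list of dicts, best first, with "p" (0 to 1); they miss things now and then, are a little off and sometimes report something else, mostly with a low value. They report only what shows in the picture. A call takes as long as a camera call.
- outline_of(name, camera): "pixels" (480x640 bool, what is visible of it) and "rect" ([left, top, right, bottom] in pixels, round what is visible of it).
The state is a dict: "clock": time; "joints": joint angles; "qvel": joint speeds; "tau": joint torques, N m; "tcp_pos": TCP position; "tool_rot": TCP orientation; "ft_force": force on the tool from outside, world axes, zero at the start; "ft_torque": the same for the moment, N m; "opening": finger opening in m; "finger_force": force on a finger pad.
Only numpy, scipy, OpenCV 4.12 (cv2) and the standard library are available. Lean on these libraries where they do the work, as an engineer would, in place of code of your own. Each camera call takes 0.05 s, during which the arm holds its last target. There are 200 camera calls.

TASK

Set the tube mixer to speed four and start it: turn its blank black selector knob gently anticlockwise (seen from above) until it meets its end stop, without forcing it, then turn it clockwise by exactly four clicks and let go of it. Then press the green start button fully down, release it, and leave everything else on the bench as it stands.

Things in the scene. Friction and masses are not known exactly. Their poses are not given: they have to be found in the camera images.
- mixer: Fixed white tube mixer, 280 (its x) x 300 (its y) x 80 mm, origin under its centre, controls on its -x part. The flat deck, 80 mm up, carries selector and start button; an aluminium platform (top 104 mm up) covers the rear from 15 mm in front of the centre backwards.
- selector_grip (a point): Grip point of the selector, on its vertical axis 28 mm above the deck; fixed to the mixer, with its axes (does not turn). The selector is a black ribbed round knob, 44 mm in diameter, 3 to 39 mm above the deck, alike all round, unmarked; 40 mm clear all round. Eight click positions, unevenly spaced 22 to 40 degrees apart, over 208 degrees; starts somewhere in the middle.
- selector_base: Dark disc under the knob (60 mm diameter, 3 mm thick, underside on the deck), carrying it. How a click feels: resistance jumps to about 0.3 N m (friction 0.03 to 0.05), fades over some 9 degrees, then the knob snaps on, pushing the same way, and stays in the next position. Anticlockwise from above to the low end stop; clicks count clockwise from it, after some 7 free degrees.
- selector_stop (a point): Same point as selector_grip, listed to describe the end stops, which cannot be seen: they are springy, with the resistance to turning growing by about 0.12 N m for each degree into the stop, soon beyond a click's. A grip of 40 N slips round the knob at about 0.5 N m, 80 N at about 1 N m. Turning more than 10 degrees into a stop (1.2 N m) is forcing it.
- start_top (a point): Centre of the top of the green start button (28 mm in diameter) in a dark housing on the mixer's deck, 130 mm from the selector to one side; it may lie on either side. Pressed straight down; spring-loaded.
- start (a joint): Travel of the start button in m: 0 up, 0.006 fully down (5 N); springs back.
- tube_rack: Loose orange rack (60 x 150 mm, 60 mm high with the tubes) on the mixer's platform, origin under its centre; bystander.
- dish_left: Loose petri dish, 94 mm in diameter, 17 mm high, on the bench beside the mixer; origin under its centre; bystander.
- dish_right: Loose petri dish, 94 mm in diameter, 17 mm high, on the bench beside the mixer; origin under its centre; bystander.
- blue_bottle: Loose bottle with a blue cap, 66 mm in diameter, 140 mm high, beside the mixer; origin under its centre; bystander.
- tip_box: Loose red tip box, 87 x 122 x 71 mm, beside the mixer; origin under its centre; bystander.
- white_jar: Loose white jar, 56 mm in diameter, 70 mm high, on the bench; origin under its centre; bystander.
- timer: Loose white timer, 60 x 70 x 20 mm, on the bench; origin under its centre; bystander.

How it is judged:
By the outcome, as a careful person would: the job done as asked, in the order asked, and still so for the second after the job is handed in, with the robot touching nothing.
It also fails if it takes over 72 s, if anything falls off the work surface, if the arm or the gripper's body presses on something with over 40 N, if the wrist force passes 120 N, or if a joint passes its speed limit or range.

## Working session

There is one attempt and no reset: what is moved stays moved. The work goes in short steps, Python scripts to look and compute and a tool call to move; the robot and the scene stay as the last step left them, time stands still between calls to the robot, and variables do not carry over. Pictures are saved under pics/ and viewed, at most 10 in all, crops included, and the job is handed in when it is done.

Besides the shell and the picture viewer there is one more tool, called after ">>>" as name([rows], argument=value, ...), one row to a line, values as JSON. play_rows: Moves the arm, as the interface text tells. Shift numbers are shares of 60 mm and turn numbers shares of 5 degrees, none past 1 either way. Its arguments: {"type":"object","properties":{"increments":{"type":"array","items":{"type":"object","properties":{"travel":{"type":"array","items":{"type":"number"}},"twist":{"type":"array","items":{"type":"number"}}}}},"hand":{"type":"number"},"force":{"type":"number"}},"required":["increments"]}

```bash
mkdir -p pics
cat > h.py <<'E'
from bench import *
import numpy as np, cv2
def ray(cam,u,v,z):
    c=camera_info(cam);R=np.array(c["R"]);t=np.array(c["t"])
    d=R.T@np.array([(u-c["cx"])/c["fx"],(v-c["cy"])/c["fy"],1]);o=-R.T@t
    return o+d*(z-o[2])/d[2]
E
python3 - <<'E'
from h import *
a=capture("scene");b=capture("top")
cv2.imwrite("pics/s.png",a);cv2.imwrite("pics/t.png",b)
for cam in("top","scene"):
  for n,z in(("mixer",.08),("selector_grip",.119),("selector_base",.083),("start_top",.1),("tube_rack",.16),("blue_bottle",.14),("white_jar",.07)):
    for r in outline_of(n,cam)[:2]:
        l=r["rect"];m=cv2.moments(r["pixels"].astype(np.uint8),True)
        u,v=m["m10"]/m["m00"],m["m01"]/m["m00"]
        print(cam,n,round(r["p"],2),l,round(u,1),round(v,1),ray(cam,u,v,z).round(4))
  c=camera_info(cam);print(cam,(-np.array(c["R"]).T@np.array(c["t"])).round(3))
print(get_obs())
E
```

```text
top mixer 0.97 [206.0, 118.4, 345.0, 255.9] 274.9 192.5 [0.6075 0.1468 0.08  ]
top selector_grip 0.57 [288.0, 214.9, 315.9, 237.8] 300.8 226.7 [0.523  0.0882 0.119 ]
top selector_base 0.55 [288.6, 215.0, 314.6, 240.6] 300.8 226.6 [0.5282 0.0895 0.083 ]
top tube_rack 0.75 [245.0, 136.0, 312.6, 173.8] 276.3 152.0 [0.6781 0.136  0.16  ]
top blue_bottle 0.74 [165.6, 153.1, 200.1, 189.6] 184.1 171.9 [0.6442 0.336  0.14  ]
top white_jar 0.75 [455.4, 301.4, 486.5, 329.0] 469.4 313.9 [ 0.3268 -0.2809  0.07  ]
top white_jar 0.53 [206.5, 118.1, 346.6, 258.1] 275.4 192.7 [0.6089 0.1466 0.07  ]
top [0.377 0.052 1.196]
scene mixer 0.73 [277.7, 241.8, 474.6, 396.9] 374.9 325.9 [0.6833 0.1383 0.08  ]
scene selector_grip 0.63 [325.4, 238.9, 354.0, 273.9] 338.1 255.5 [0.5556 0.0855 0.119 ]
scene selector_grip 0.32 [401.3, 204.7, 438.8, 229.4] 420.3 216.8 [0.4501 0.2487 0.119 ]
scene selector_base 0.75 [322.6, 237.3, 354.2, 270.7] 338.1 255.3 [0.5153 0.0891 0.083 ]
scene start_top 0.6 [402.7, 252.9, 415.3, 263.9] 409.6 258.2 [0.5452 0.2151 0.1   ]
scene tube_rack 0.71 [331.9, 282.5, 431.1, 337.0] 377.
[... 200 characters left out ...]
07  ]
scene [1.245 0.023 0.745]
{'clock': 0.8, 'joints': array([-7.60385380e+01,  1.26264934e+01,  8.74600078e+01,  1.43452094e-03,
        7.99108224e+01, -7.22364317e+00]), 'qvel': array([-0.02293979,  0.00663493,  0.04692487, -0.01480913,  0.04468132,
        0.00640539]), 'tau': array([ 2.21298055e-04, -4.96787202e+01, -3.89709342e+01, -1.50427768e-04,
        7.22252826e-04,  1.95995881e-05]), 'tcp_pos': array([ 0.22588518, -0.58276503,  0.20513433]), 'tool_rot': array([ 1.79997167e+02, -1.06461400e-03,  2.11848539e+01]), 'ft_force': array([0.30701778, 0.12223354, 0.01054364]), 'ft_torque': array([0.0200286 , 0.03168248, 0.00522166]), 'finger_force': 0.0, 'opening': 0.08577263316173878}
```

View pics/t.png

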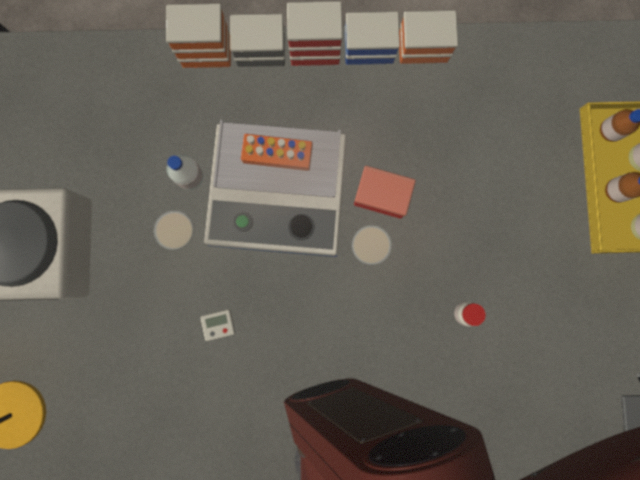

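View pics/s.png

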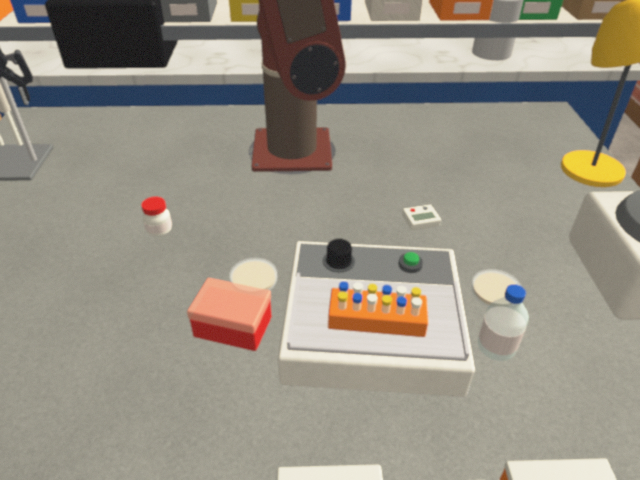

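The top view shows the knob at (301,227) and the green button at (242,222). The scene view shows the knob at (339,253) and the button at (411,259). The button is on the mixer's +y side. I'll refine both positions next.

```bash
cat > m.py <<'E'
from h import *
from scipy.optimize import least_squares
def proj(cam,X):
    c=camera_info(cam);p=np.array(c["R"])@X+np.array(c["t"])
    return np.array([c["fx"]*p[0]/p[2]+c["cx"],c["fy"]*p[1]/p[2]+c["cy"]])
def cen(img,box,f):
    x0,y0,x1,y1=box;s=img[y0:y1,x0:x1].astype(int)
    m=f(s).astype(np.uint8);n,l,st,ce=cv2.connectedComponentsWithStats(m)
    k=1+st[1:,4].argmax();return ce[k]+[x0,y0],st[k]
a=cv2.imread("pics/s.png");b=cv2.imread("pics/t.png")
blk=lambda s:s.max(2)<48
grn=lambda s:s[...,1]-s[...,2]>40
P={}
for n,bt,bs,f in(("knob",(280,205,325,250),(318,232,362,280),blk),("btn",(225,205,260,240),(395,245,428,275),grn)):
    (ct,st),(cs,ss)=cen(b,bt,f),cen(a,bs,f)
    print(n,ct.round(1),st,cs.round(1),ss)
    r=least_squares(lambda X:np.r_[proj("top",X)-ct,proj("scene",X)-cs],[.52,.1,.1])
    print(r.x.round(4),r.fun.round(2))
    for z in(.095,.1,.105,.119):print(z,ray("top",*ct,z).round(4),ray("scene",*cs,z).round(4))
E
python3 m.py
```

```text
knob [306.  232.7] [25 27  3  2  3] [338.5 254.1] [  9   8  24  28 558]
[0.5144 0.0851 0.0851] [-3.15 -0.11 -2.61  0.02]
0.095 [0.5128 0.0779 0.095 ] [0.5254 0.0889 0.095 ]
0.1 [0.5122 0.0777 0.1   ] [0.531  0.0884 0.1   ]
0.105 [0.5115 0.0776 0.105 ] [0.5365 0.0879 0.105 ]
0.119 [0.5098 0.0773 0.119 ] [0.552  0.0865 0.119 ]Traceback (most recent call last):
  File "m.py", line 15, in <module>
    (ct,st),(cs,ss)=cen(b,bt,f),cen(a,bs,f)
                    ~~~^^^^^^^^
  File "m.py", line 9, in cen
    k=1+st[1:,4].argmax();return ce[k]+[x0,y0],st[k]
        ~~~~~~~~~~~~~~~^^
ValueError: attempt to get argmax of an empty sequence
```

```bash
sed -i 's/^blk=.*/def blk(s): g=s.max(2); return g<(g.min()+28)/; s/^grn=.*/def grn(s): g=s[...,1]-s[...,2]; return g>g.max()*.5/' m.py 2>/dev/null; sed -i 's/^blk=.*/X/' m.py; python3 m.py
python3 - <<'E'
from h import *
b=cv2.imread("pics/t.png");print(b[214:242:2,286:318:2].max(2))
E
```

```text
knob [301.2 226.6] [ 10  10  24  25 475] [338.5 254.1] [  9   8  24  28 558]
[0.5264 0.0886 0.0958] [-0.15 -0.01 -0.13  0.  ]
0.095 [0.5265 0.0883 0.095 ] [0.5254 0.0889 0.095 ]
0.1 [0.5258 0.0881 0.1   ] [0.531  0.0884 0.1   ]
0.105 [0.5251 0.0879 0.105 ] [0.5365 0.0879 0.105 ]
0.119 [0.5232 0.0875 0.119 ] [0.552  0.0865 0.119 ]
btn [241.6 221. ] [ 11  11  12  11 106] [411.3 257.7] [  9   7  15  13 145]
[0.5413 0.2192 0.0976] [ 0.13  0.02  0.1  -0.01]
0.095 [0.5417 0.2199 0.095 ] [0.5385 0.2198 0.095 ]
0.1 [0.541  0.2192 0.1   ] [0.5439 0.2183 0.1   ]
0.105 [0.5403 0.2184 0.105 ] [0.5493 0.2168 0.105 ]
0.119 [0.5382 0.2163 0.119 ] [0.5646 0.2126 0.119 ]
[[101  99  98  95  95  91  79  75  76  78  88  92  95  98  97  97]
 [ 98  96  98  95  75  64  59  55  57  58  67  79  89  96  96  95]
 [100  97  92  75  59  58  55  54  59  54  54  61  72  86  96  95]
 [ 97  96  80  60  58  60  58  57  58  53  57  56  64  79  91  95]
 [ 92  91  71  60  57  55  56  56  57  52  56  53  56  72  88  94]
 [ 96  86  70  57  56  54  49  56  54  55  53  51  51  66  84  96]
 [ 97  83  65  57  52  52  53  56  55  55  53  50  51  64  78  94]
 [ 97  82  66  53  53  50  57  51  55  54  51  48  46  62  80  92]
 [ 94  88  70  57  55  54  49  50  52  51  53  47  52  69  87  96]
 [ 93  92  73  62  50  55  48  52  53  51  49  48  60  73  92  93]
 [ 95  96  81  71  56  52  48  48  48  52  48  59  67  84  92  93]
 [ 93  92  90  82  68  64  55  49  51  51  62  68  79  92  93  96]
 [ 93  95  96  89  85  77  71  66  67  71  72  81  88  93  93  95]
 [ 94  94  94  93  95  91  88  86  82  85  92  90  96  93  95  94]]
```

>>> play_rows([
  {"travel": [0.724,-0.719,0],"twist": [0,0,0]},
  {"travel": [0.724,-0.719,0],"twist": [0,0,0]},
  {"travel": [0.724,-0.719,0],"twist": [0,0,0]},
  {"travel": [0.724,-0.719,0],"twist": [0,0,0]},
  {"travel": [0.724,-0.719,0],"twist": [0,0,0]},
  {"travel": [0.724,-0.719,0],"twist": [0,0,0]},
  {"travel": [0.724,-0.719,0],"twist": [0,0,0]},
  {"travel": [0.724,-0.719,0],"twist": [0,0,0]},
  {"travel": [0.724,-0.719,0],"twist": [0,0,0]},
  {"travel": [0.724,-0.719,0],"twist": [0,0,0]},
  {"travel": [0.724,-0.719,0],"twist": [0,0,0]},
  {"travel": [0.724,-0.719,0],"twist": [0,0,0]},
], force=40, hand=1)

```text
clock: 2.3
tcp_pos: [0.5255, 0.0904, 0.2055]
tool_rot: [180.0, -0.1, 21.2]
ft_force: [0.8, -0.6, 1.2]
opening: 0.0854
finger_force: 0.0
```

>>> play_rows([
  {"travel": [0,0,0],"twist": [0,0,0]},
  {"travel": [0,0,0],"twist": [0,0,0]},
])

```text
clock: 2.55
tcp_pos: [0.5245, 0.0883, 0.2048]
tool_rot: [180.0, 0.1, 21.2]
ft_force: [0.5, -0.2, -0.4]
opening: 0.0855
finger_force: 0.0
```

>>> play_rows([
  {"travel": [0,0,0.5],"twist": [0,0,0]},
  {"travel": [0,0,0.5],"twist": [0,0,0]},
  {"travel": [0,0,0.4],"twist": [0,0,0]},
  {"travel": [0,0,0.3],"twist": [0,0,0]},
  {"travel": [0,0,0.23],"twist": [0,0,0]},
  {"travel": [0,0,0],"twist": [0,0,0]},
])

```text
clock: 3.3
tcp_pos: [0.5242, 0.0879, 0.0885]
tool_rot: [-180.0, 0.1, 21.1]
ft_force: [0.4, -0.3, -0.5]
opening: 0.0855
finger_force: 0.0
```

```bash
cat > o.py <<'E'
from h import *
o=get_obs();print(o["clock"],o["tcp_pos"].round(4),o["tool_rot"].round(2),"F",o["ft_force"].round(1),"T",o["ft_torque"].round(3),"op",round(o["opening"],4),round(o["finger_force"],1),"j6",o["joints"][5].round(1))
E
python3 o.py; python3 -c "
from h import *
a=capture('scene');cv2.imwrite('pics/s2.png',cv2.resize(a[180:330,250:470],None,fx=3,fy=3))"
```

```text
3.3 [0.5242 0.0879 0.0885] [-1.7997e+02  9.0000e-02  2.1150e+01] F [ 0.4 -0.3 -0.5] T [ 0.042 -0.036 -0.018] op 0.0855 0.0 j6 69.9
```

View pics/s2.png

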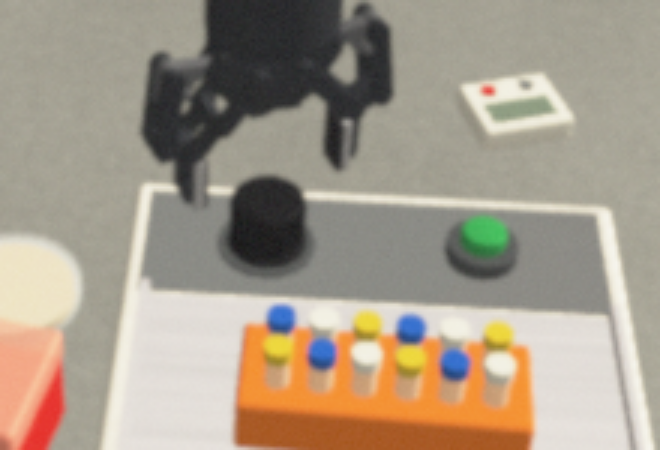

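The picture shows the fingers apparently a little behind the knob: left tip about (315,247), right tip about (363,233). I'll check this against the projection.

```bash
sed -i '/^P={}/,$d;/^X$/d' m.py
python3 - <<'E'
from m import *
o=get_obs();p=o["tcp_pos"];y=np.array([np.sin(np.radians(21.2)),-np.cos(np.radians(21.2)),0])
for dz in(0,.013):
  for s in(-.043,-.057,.043,.057,0): print(dz,s,proj("scene",p+y*s+[0,0,dz]).round(1))
print(proj("scene",np.array([.525,.088,.119])),proj("scene",np.array([.525,.088,.083])))
b=capture("top");cv2.imwrite("pics/t2.png",cv2.resize(b[150:290,190:390],None,fx=3,fy=3))
E
```

```text
0 -0.043 [359.  250.2]
0 -0.057 [365.8 248.3]
0 0.043 [316.3 262.4]
0 0.057 [309.1 264.4]
0 0 [337.9 256.2]
0.013 -0.043 [359.4 244.9]
0.013 -0.057 [366.3 243. ]
0.013 0.043 [316.3 257.1]
0.013 0.057 [309.  259.1]
0.013 0 [338.2 250.9]
[338.40966269 244.01853495] [337.78213727 258.84160738]
```

View pics/t2.png

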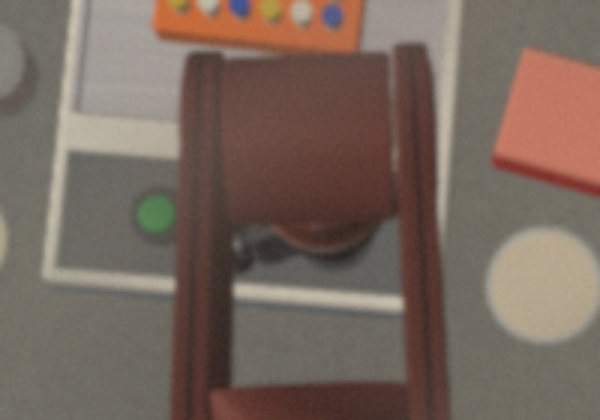

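The top view is consistent with the tool's xy; the knob is hidden under the wrist. The fingertips seem higher than expected because open pads stand back. I'll close gently and check.

>>> play_rows([
  {"travel": [0,0,0],"twist": [0,0,0]},
  {"travel": [0,0,0],"twist": [0,0,0]},
  {"travel": [0,0,0],"twist": [0,0,0]},
  {"travel": [0,0,0],"twist": [0,0,0]},
  {"travel": [0,0,0],"twist": [0,0,0]},
  {"travel": [0,0,0],"twist": [0,0,0]},
], hand=0, force=25)

```text
clock: 4.15
tcp_pos: [0.5275, 0.0891, 0.0927]
tool_rot: [179.9, -0.3, 21.2]
ft_force: [-2.3, 2.3, 12.9]
opening: 0.0004
finger_force: 6.9
```

```bash
python3 o.py; python3 -c "
from h import *
a=capture('scene');cv2.imwrite('pics/s3.png',cv2.resize(a[180:330,250:470],None,fx=3,fy=3))"
```

```text
4.15 [0.5275 0.0891 0.0927] [179.94  -0.34  21.2 ] F [-2.3  2.3 12.9] T [0.39  0.232 0.   ] op 0.0004 6.9 j6 69.9
```

View pics/s3.png

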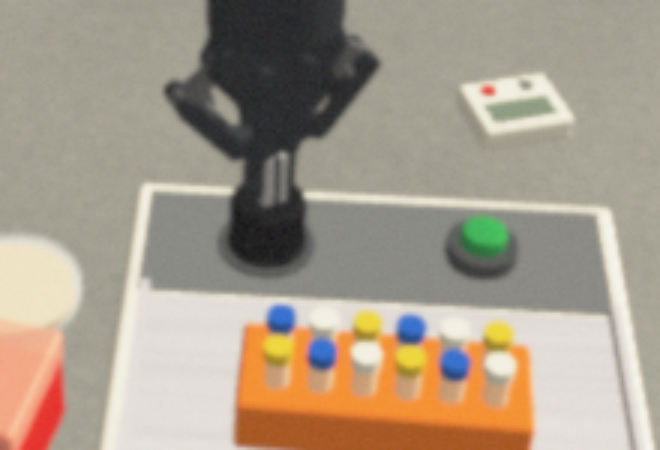

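The fingers shut on top of the knob, with a 13 N upward reaction. So the real tips are about 25 mm higher than the reading. I'll lift, reopen and go lower.

>>> play_rows([
  {"travel": [0,0,-0.25],"twist": [0,0,0]},
  {"travel": [0,0,-0.25],"twist": [0,0,0]},
  {"travel": [0,0,0],"twist": [0,0,0]},
])

```text
clock: 4.58
tcp_pos: [0.526, 0.0883, 0.1211]
tool_rot: [179.9, -0.2, 21.2]
ft_force: [-1.0, -0.6, 0.5]
opening: 0.0001
finger_force: 0.0
```

```bash
python3 o.py; python3 -c "
from m import *
a=capture('scene');cv2.imwrite('pics/s4.png',cv2.resize(a[180:300,270:430],None,fx=4,fy=4))
p=get_obs()['tcp_pos']
for dz in (0,.013,.02,.026):print(proj('scene',p+[0,0,dz]).round(1))"
```

```text
4.575 [0.526  0.0883 0.1211] [ 1.7994e+02 -1.7000e-01  2.1190e+01] F [-1.  -0.6  0.5] T [ 0.02  -0.019  0.014] op 0.0001 0.0 j6 69.9
[338.6 243.7]
[338.8 238.2]
[339.  235.1]
[339.1 232.5]
```

View pics/s4.png

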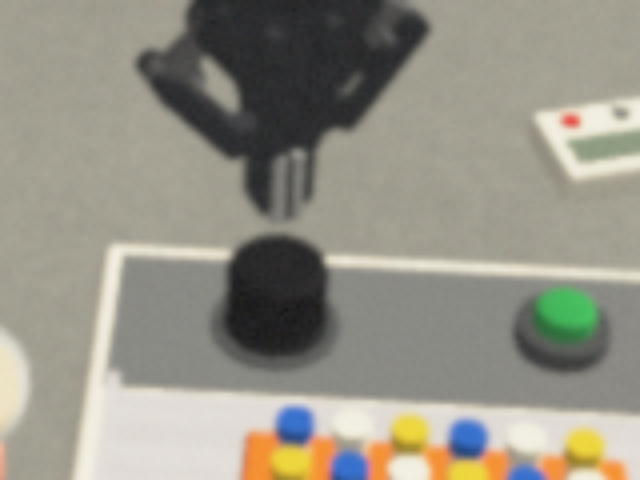

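Tip at about (341,235) with the knob below it; the real tip is 20–25 mm above the reading. xy is good.

>>> play_rows([
  {"travel": [0,0,0],"twist": [0,0,0]},
  {"travel": [0,0,0],"twist": [0,0,0]},
  {"travel": [0,0,0],"twist": [0,0,0]},
  {"travel": [0,0,0],"twist": [0,0,0]},
  {"travel": [0,0,0],"twist": [0,0,0]},
  {"travel": [0,0,0],"twist": [0,0,0]},
  {"travel": [0,0,0.3],"twist": [0,0,0]},
  {"travel": [0,0,0.3],"twist": [0,0,0]},
  {"travel": [0,0,0.2],"twist": [0,0,0]},
  {"travel": [0,0,0.1],"twist": [0,0,0]},
  {"travel": [0,0,0],"twist": [0,0,0]},
], hand=1)

```text
clock: 6.0
tcp_pos: [0.5244, 0.0883, 0.0646]
tool_rot: [-180.0, 0.1, 21.2]
ft_force: [0.4, 0.4, 0.9]
opening: 0.0852
finger_force: 0.0
```

>>> play_rows([
  {"travel": [0,0,0],"twist": [0,0,0]},
  {"travel": [0,0,0],"twist": [0,0,0]},
  {"travel": [0,0,0],"twist": [0,0,0]},
  {"travel": [0,0,0],"twist": [0,0,0]},
  {"travel": [0,0,0],"twist": [0,0,0]},
], hand=0, force=25)

```text
clock: 6.62
tcp_pos: [0.5253, 0.0884, 0.066]
tool_rot: [180.0, -0.1, 21.2]
ft_force: [-1.5, 0.6, 4.9]
opening: 0.0431
finger_force: 25.4
```

```bash
python3 o.py; python3 -c "
from h import *
a=capture('scene');cv2.imwrite('pics/s5.png',cv2.resize(a[180:300,270:430],None,fx=4,fy=4))"
```

```text
6.625 [0.5253 0.0884 0.066 ] [ 1.7999e+02 -6.0000e-02  2.1190e+01] F [-1.5  0.6  4.9] T [ 0.092  0.248 -0.064] op 0.0431 25.4 j6 69.9
```

View pics/s5.png

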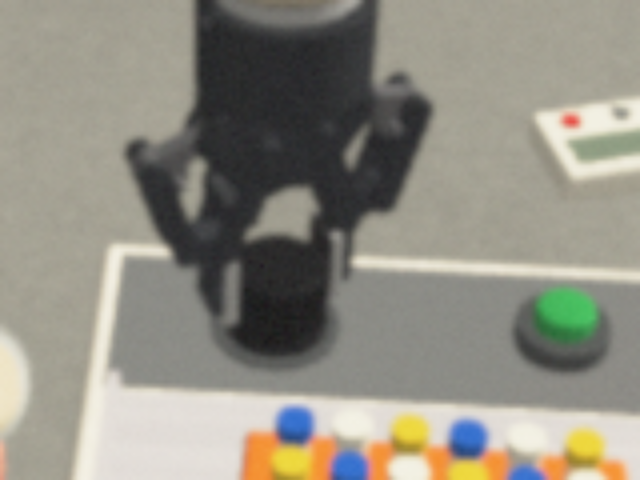

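Both pads are now on the knob (opening 43 mm, left pad at about (328,253)). I'll turn it anticlockwise in small steps and watch the torque.

>>> play_rows([
  {"travel": [0,0,0],"twist": [0,0,0]},
  {"travel": [0,0,0],"twist": [0,0,0]},
  {"travel": [0,0,0],"twist": [0,0,-1]},
  {"travel": [0,0,0],"twist": [0,0,0]},
], force=45)

```text
clock: 7.18
tcp_pos: [0.5254, 0.0882, 0.0662]
tool_rot: [180.0, -0.1, 26.2]
ft_force: [-1.2, -0.4, 6.6]
opening: 0.0422
finger_force: 44.8
```

```bash
python3 o.py
```

```text
7.175 [0.5254 0.0882 0.0662] [ 1.7996e+02 -6.0000e-02  2.6240e+01] F [-1.2 -0.4  6.6] T [-0.02   0.24  -0.033] op 0.0422 44.8 j6 64.8
```

>>> play_rows([
  {"travel": [0,0,0],"twist": [0,0,-1]},
  {"travel": [0,0,0],"twist": [0,0,0]},
])

```text
clock: 7.42
tcp_pos: [0.5255, 0.088, 0.0662]
tool_rot: [179.9, -0.1, 31.2]
ft_force: [-2.5, -0.3, 5.6]
opening: 0.0426
finger_force: 45.2
```

```bash
python3 o.py
```

```text
7.425 [0.5255 0.088  0.0662] [ 1.7993e+02 -6.0000e-02  3.1220e+01] F [-2.5 -0.3  5.6] T [-0.197  0.257 -0.294] op 0.0426 45.2 j6 59.8
```

>>> play_rows([
  {"travel": [0,0,0],"twist": [0,0,-1]},
  {"travel": [0,0,0],"twist": [0,0,0]},
])

```text
clock: 7.68
tcp_pos: [0.5257, 0.0878, 0.0662]
tool_rot: [179.9, -0.1, 36.3]
ft_force: [-0.4, -2.3, 4.8]
opening: 0.0428
finger_force: 45.1
```

```bash
python3 o.py
```

```text
7.675 [0.5257 0.0878 0.0662] [ 1.7991e+02 -5.0000e-02  3.6260e+01] F [-0.4 -2.3  4.8] T [-0.112  0.147 -0.04 ] op 0.0428 45.1 j6 54.8
```

>>> play_rows([
  {"travel": [0,0,0],"twist": [0,0,-1]},
  {"travel": [0,0,0],"twist": [0,0,0]},
])

```text
clock: 7.92
tcp_pos: [0.5257, 0.0877, 0.0662]
tool_rot: [179.9, -0.0, 41.2]
ft_force: [0.4, -3.6, 5.5]
opening: 0.0431
finger_force: 45.2
```

```bash
python3 o.py
```

```text
7.925 [0.5257 0.0877 0.0662] [ 1.7988e+02 -4.0000e-02  4.1240e+01] F [ 0.4 -3.6  5.5] T [-0.301  0.145  0.249] op 0.0431 45.2 j6 49.8
```

>>> play_rows([
  {"travel": [0,0,0],"twist": [0,0,-1]},
  {"travel": [0,0,0],"twist": [0,0,0]},
])

```text
clock: 8.18
tcp_pos: [0.526, 0.0875, 0.0662]
tool_rot: [179.9, -0.0, 46.1]
ft_force: [0.7, -3.6, 5.4]
opening: 0.0427
finger_force: 45.2
```

```bash
python3 o.py
```

```text
8.175 [0.526  0.0875 0.0662] [ 1.7986e+02 -4.0000e-02  4.6140e+01] F [ 0.7 -3.6  5.4] T [-0.554 -0.066 -0.012] op 0.0427 45.2 j6 44.9
```

>>> play_rows([
  {"travel": [0,0,0],"twist": [0,0,-1]},
  {"travel": [0,0,0],"twist": [0,0,0]},
])

```text
clock: 8.43
tcp_pos: [0.5261, 0.0874, 0.0662]
tool_rot: [179.8, -0.0, 51.1]
ft_force: [1.8, -5.5, 5.4]
opening: 0.0426
finger_force: 45.2
```

```bash
python3 o.py
```

```text
8.425 [0.5261 0.0874 0.0662] [ 1.7983e+02 -3.0000e-02  5.1070e+01] F [ 1.8 -5.5  5.4] T [-0.802 -0.217  0.036] op 0.0426 45.2 j6 40.0
```

>>> play_rows([
  {"travel": [0,0,0],"twist": [0,0,-1]},
  {"travel": [0,0,0],"twist": [0,0,0]},
])

```text
clock: 8.68
tcp_pos: [0.5263, 0.0873, 0.0662]
tool_rot: [179.8, -0.0, 56.0]
ft_force: [2.9, -6.2, 4.4]
opening: 0.0427
finger_force: 45.5
```

```bash
python3 o.py
```

```text
8.675 [0.5263 0.0873 0.0662] [ 1.7981e+02 -2.0000e-02  5.6040e+01] F [ 2.9 -6.2  4.4] T [-0.903 -0.349 -0.289] op 0.0427 45.5 j6 35.0
```

>>> play_rows([
  {"travel": [0,0,0],"twist": [0,0,-1]},
  {"travel": [0,0,0],"twist": [0,0,0]},
])

```text
clock: 8.93
tcp_pos: [0.5265, 0.0872, 0.0662]
tool_rot: [179.8, -0.0, 61.1]
ft_force: [3.2, -7.0, 4.9]
opening: 0.0425
finger_force: 45.5
```

```bash
python3 o.py
```

```text
8.925 [0.5265 0.0872 0.0662] [179.78  -0.    61.07] F [ 3.2 -7.   4.9] T [-0.926 -0.346  0.054] op 0.0425 45.5 j6 30.0
```

>>> play_rows([
  {"travel": [0,0,0],"twist": [0,0,-1]},
  {"travel": [0,0,0],"twist": [0,0,0]},
])

```text
clock: 9.18
tcp_pos: [0.5267, 0.0871, 0.0662]
tool_rot: [179.8, 0.0, 66.1]
ft_force: [4.8, -5.6, 3.2]
opening: 0.0424
finger_force: 45.4
```

```bash
python3 o.py
```

```text
9.175 [0.5267 0.0871 0.0662] [1.7976e+02 2.0000e-02 6.6090e+01] F [ 4.8 -5.6  3.2] T [-0.901 -0.489  0.353] op 0.0424 45.4 j6 25.0
```

>>> play_rows([
  {"travel": [0,0,0],"twist": [0,0,-1]},
  {"travel": [0,0,0],"twist": [0,0,0]},
])

```text
clock: 9.43
tcp_pos: [0.5269, 0.087, 0.0662]
tool_rot: [179.7, 0.0, 71.1]
ft_force: [5.9, -7.2, 2.8]
opening: 0.0428
finger_force: 45.3
```

```bash
python3 o.py
```

```text
9.425 [0.5269 0.087  0.0662] [1.7973e+02 3.0000e-02 7.1050e+01] F [ 5.9 -7.2  2.8] T [-1.065 -0.716  0.02 ] op 0.0428 45.3 j6 20.0
```

>>> play_rows([
  {"travel": [0,0,0],"twist": [0,0,-1]},
  {"travel": [0,0,0],"twist": [0,0,0]},
])

```text
clock: 9.68
tcp_pos: [0.5271, 0.0869, 0.0662]
tool_rot: [179.7, 0.1, 76.0]
ft_force: [5.3, -7.4, 2.1]
opening: 0.0426
finger_force: 45.4
```

```bash
python3 o.py
```

```text
9.675 [0.5271 0.0869 0.0662] [1.7971e+02 5.0000e-02 7.6050e+01] F [ 5.3 -7.4  2.1] T [-1.084 -0.824  0.003] op 0.0426 45.4 j6 15.0
```

>>> play_rows([
  {"travel": [0,0,0],"twist": [0,0,-1]},
  {"travel": [0,0,0],"twist": [0,0,0]},
])

```text
clock: 9.93
tcp_pos: [0.5273, 0.0869, 0.0662]
tool_rot: [179.7, 0.1, 81.0]
ft_force: [6.0, -6.7, 1.6]
opening: 0.0425
finger_force: 45.6
```

```bash
python3 o.py
```

```text
9.925 [0.5273 0.0869 0.0662] [1.7969e+02 7.0000e-02 8.1030e+01] F [ 6.  -6.7  1.6] T [-1.08  -0.876 -0.178] op 0.0425 45.6 j6 10.0
```

>>> play_rows([
  {"travel": [0,0,0],"twist": [0,0,-1]},
  {"travel": [0,0,0],"twist": [0,0,0]},
])

```text
clock: 10.18
tcp_pos: [0.5275, 0.0868, 0.0662]
tool_rot: [179.7, 0.1, 86.1]
ft_force: [7.8, -6.2, -1.6]
opening: 0.0425
finger_force: 45.9
```

```bash
python3 o.py
```

```text
10.175 [0.5275 0.0868 0.0662] [1.7967e+02 1.1000e-01 8.6060e+01] F [ 7.8 -6.2 -1.6] T [-1.147 -1.077  0.01 ] op 0.0425 45.9 j6 5.0
```

>>> play_rows([
  {"travel": [0,0,0],"twist": [0,0,-1]},
  {"travel": [0,0,0],"twist": [0,0,0]},
])

```text
clock: 10.42
tcp_pos: [0.5278, 0.0868, 0.0662]
tool_rot: [179.6, 0.1, 91.1]
ft_force: [9.1, -7.1, 0.2]
opening: 0.0427
finger_force: 46.1
```

```bash
python3 o.py
```

```text
10.425 [0.5278 0.0868 0.0662] [1.7965e+02 1.4000e-01 9.1070e+01] F [ 9.1 -7.1  0.2] T [-1.093 -1.118  0.12 ] op 0.0427 46.1 j6 -0.0
```

>>> play_rows([
  {"travel": [0,0,0],"twist": [0,0,-0.8]},
  {"travel": [0,0,0],"twist": [0,0,0]},
])

```text
clock: 10.68
tcp_pos: [0.528, 0.0868, 0.0662]
tool_rot: [179.6, 0.2, 95.0]
ft_force: [9.1, -6.5, -0.4]
opening: 0.0423
finger_force: 46.0
```

```bash
python3 o.py
```

```text
10.675 [0.528  0.0868 0.0662] [1.7963e+02 1.6000e-01 9.5040e+01] F [ 9.1 -6.5 -0.4] T [-1.171 -1.365  0.011] op 0.0423 46.0 j6 -4.0
```

>>> play_rows([
  {"travel": [-0.025,0.042,0],"twist": [0,0,0]},
  {"travel": [0,0,0],"twist": [0,0,-1]},
  {"travel": [0,0,0],"twist": [0,0,0]},
])

```text
clock: 11.05
tcp_pos: [0.5283, 0.0868, 0.0662]
tool_rot: [179.9, 0.0, 100.1]
ft_force: [-0.6, -2.6, 6.8]
opening: 0.0428
finger_force: 46.9
```

```bash
python3 o.py
```

```text
11.05 [0.5283 0.0868 0.0662] [1.7992e+02 4.0000e-02 1.0007e+02] F [-0.6 -2.6  6.8] T [-0.437  0.095 -0.024] op 0.0428 46.9 j6 -9.2
```

>>> play_rows([
  {"travel": [0,0,0],"twist": [0,0,-1]},
  {"travel": [0,0,0],"twist": [0,0,0]},
])

```text
clock: 11.3
tcp_pos: [0.5284, 0.0869, 0.0662]
tool_rot: [179.9, 0.0, 105.0]
ft_force: [1.0, -1.7, 6.3]
opening: 0.0428
finger_force: 46.8
```

```bash
python3 o.py
```

```text
11.3 [0.5284 0.0869 0.0662] [1.7990e+02 4.0000e-02 1.0504e+02] F [ 1.  -1.7  6.3] T [-0.488  0.005 -0.247] op 0.0428 46.8 j6 -14.1
```

>>> play_rows([
  {"travel": [0,0,0],"twist": [0,0,-0.8]},
  {"travel": [0,0,0],"twist": [0,0,0]},
])

```text
clock: 11.55
tcp_pos: [0.5286, 0.0869, 0.0662]
tool_rot: [179.9, 0.1, 109.1]
ft_force: [1.3, -1.3, 6.2]
opening: 0.0425
finger_force: 46.8
```

```bash
python3 o.py
```

```text
11.55 [0.5286 0.0869 0.0662] [1.7988e+02 6.0000e-02 1.0906e+02] F [ 1.3 -1.3  6.2] T [-0.326 -0.058 -0.145] op 0.0425 46.8 j6 -18.1
```

>>> play_rows([
  {"travel": [0,0,0],"twist": [0,0,-1]},
  {"travel": [0,0,0],"twist": [0,0,0]},
])

```text
clock: 11.8
tcp_pos: [0.5289, 0.087, 0.0662]
tool_rot: [179.9, 0.1, 114.1]
ft_force: [2.0, -2.4, 6.4]
opening: 0.0429
finger_force: 46.8
```

```bash
python3 o.py
```

```text
11.8 [0.5289 0.087  0.0662] [1.7985e+02 8.0000e-02 1.1406e+02] F [ 2.  -2.4  6.4] T [-0.319 -0.25   0.154] op 0.0429 46.8 j6 -23.1
```

>>> play_rows([
  {"travel": [0,0,0],"twist": [0,0,-1]},
  {"travel": [0,0,0],"twist": [0,0,0]},
])

```text
clock: 12.05
tcp_pos: [0.529, 0.0871, 0.0662]
tool_rot: [179.8, 0.1, 119.0]
ft_force: [4.6, -1.6, 4.5]
opening: 0.0426
finger_force: 46.6
```

```bash
python3 o.py
```

```text
12.05 [0.529  0.0871 0.0662] [1.7983e+02 9.0000e-02 1.1898e+02] F [ 4.6 -1.6  4.5] T [-0.251 -0.722  0.023] op 0.0426 46.6 j6 -28.1
```

>>> play_rows([
  {"travel": [0,0,0],"twist": [0,0,-0.6]},
  {"travel": [0,0,0],"twist": [0,0,0]},
])

```text
clock: 12.3
tcp_pos: [0.5291, 0.0872, 0.0662]
tool_rot: [179.8, 0.1, 122.0]
ft_force: [6.0, -1.3, 4.7]
opening: 0.0427
finger_force: 46.6
```

```bash
python3 o.py
```

```text
12.3 [0.5291 0.0872 0.0662] [1.7982e+02 1.0000e-01 1.2196e+02] F [ 6.  -1.3  4.7] T [-0.17  -0.861  0.006] op 0.0427 46.6 j6 -31.0
```

>>> play_rows([
  {"travel": [0,0,0],"twist": [0,0,-0.8]},
  {"travel": [0,0,0],"twist": [0,0,0]},
])

```text
clock: 12.55
tcp_pos: [0.5293, 0.0873, 0.0662]
tool_rot: [179.8, 0.1, 125.9]
ft_force: [5.5, -0.9, 4.6]
opening: 0.0429
finger_force: 46.6
```

```bash
python3 o.py
```

```text
12.55 [0.5293 0.0873 0.0662] [1.7979e+02 9.0000e-02 1.2587e+02] F [ 5.5 -0.9  4.6] T [-0.168 -0.9   -0.565] op 0.0429 46.6 j6 -35.0
```

>>> play_rows([
  {"travel": [0,0,0],"twist": [0,0,-0.8]},
  {"travel": [0,0,0],"twist": [0,0,0]},
])

```text
clock: 12.8
tcp_pos: [0.5298, 0.0871, 0.0662]
tool_rot: [179.8, 0.2, 130.0]
ft_force: [7.4, -2.1, 2.3]
opening: 0.0425
finger_force: 46.5
```

```bash
python3 o.py
```

```text
12.8 [0.5298 0.0871 0.0662] [179.77   0.18 129.95] F [ 7.4 -2.1  2.3] T [-0.199 -1.337  0.072] op 0.0425 46.5 j6 -39.0
```

>>> play_rows([
  {"travel": [0,0,0],"twist": [0,0,-0.6]},
  {"travel": [0,0,0],"twist": [0,0,0]},
])

```text
clock: 13.05
tcp_pos: [0.5306, 0.0865, 0.0662]
tool_rot: [179.7, 0.3, 132.9]
ft_force: [11.1, -4.0, 0.0]
opening: 0.0429
finger_force: 46.4
```

```bash
python3 o.py
```

```text
13.05 [0.5306 0.0865 0.0662] [179.73   0.27 132.87] F [11.1 -4.   0. ] T [-0.533 -1.726 -0.484] op 0.0429 46.4 j6 -42.0
```

Torque reached −0.565 then −0.484 N·m, well above a click, so this is the low stop, with a gentle slip of the grip. Four clicks were passed on the way. I'll release, recentre and regrip for a clean count.

>>> play_rows([
  {"travel": [0,0,0],"twist": [0,0,0]},
  {"travel": [0,0,0],"twist": [0,0,0]},
  {"travel": [0,0,0],"twist": [0,0,0]},
  {"travel": [0,0,0],"twist": [0,0,0]},
  {"travel": [0,0,0],"twist": [0,0,0]},
], hand=1)

```text
clock: 13.68
tcp_pos: [0.5272, 0.0872, 0.0652]
tool_rot: [-180.0, -0.0, 133.2]
ft_force: [-0.9, 0.2, -0.8]
opening: 0.0853
finger_force: 0.0
```

```bash
python3 o.py
python3 - <<'E'
from h import *
o=get_obs();a=np.radians(o["tool_rot"][2]);d=np.array([.5277,.0894])-o["tcp_pos"][:2]
print(d@[np.cos(a),np.sin(a)]/.06,d@[np.sin(a),-np.cos(a)]/.06)
E
```

```text
13.675 [0.5272 0.0872 0.0652] [-1.7998e+02 -2.0000e-02  1.3318e+02] F [-0.9  0.2 -0.8] T [ 0.024 -0.03  -0.055] op 0.0853 0.0 j6 -42.3
0.021726668544003225 0.030817130874057803
```

>>> play_rows([
  {"travel": [0.022,0.031,0],"twist": [0,0,0]},
  {"travel": [0,0,0],"twist": [0,0,0]},
])

```text
clock: 13.92
tcp_pos: [0.528, 0.0895, 0.0654]
tool_rot: [180.0, 0.0, 133.2]
ft_force: [-0.0, -0.5, -1.1]
opening: 0.0854
finger_force: 0.0
```

>>> play_rows([
  {"travel": [0,0,0],"twist": [0,0,0]},
  {"travel": [0,0,0],"twist": [0,0,0]},
  {"travel": [0,0,0],"twist": [0,0,0]},
  {"travel": [0,0,0],"twist": [0,0,0]},
  {"travel": [0,0,0],"twist": [0,0,0]},
  {"travel": [0,0,0],"twist": [0,0,0]},
], hand=0, force=60)

```text
clock: 14.68
tcp_pos: [0.5279, 0.0892, 0.0656]
tool_rot: [-180.0, 0.0, 133.2]
ft_force: [-2.8, -0.1, 6.1]
opening: 0.0425
finger_force: 60.7
```

```bash
python3 o.py
```

```text
14.675 [0.5279 0.0892 0.0656] [-179.99    0.    133.19] F [-2.8 -0.1  6.1] T [-0.098  0.538 -0.003] op 0.0425 60.7 j6 -42.0
```

>>> play_rows([
  {"travel": [0,0,0],"twist": [0,0,-0.5]},
  {"travel": [0,0,0],"twist": [0,0,0]},
])

```text
clock: 14.92
tcp_pos: [0.528, 0.0893, 0.0656]
tool_rot: [180.0, 0.0, 135.7]
ft_force: [-2.6, 0.0, 5.5]
opening: 0.0424
finger_force: 60.9
```

```bash
python3 o.py
```

```text
14.925 [0.528  0.0893 0.0656] [1.8000e+02 1.0000e-02 1.3568e+02] F [-2.6  0.   5.5] T [-0.085  0.435  0.007] op 0.0424 60.9 j6 -44.5
```

>>> play_rows([
  {"travel": [0,0,0],"twist": [0,0,-0.5]},
  {"travel": [0,0,0],"twist": [0,0,0]},
])

```text
clock: 15.18
tcp_pos: [0.528, 0.0893, 0.0656]
tool_rot: [180.0, 0.0, 138.1]
ft_force: [-2.0, -0.3, 5.1]
opening: 0.0421
finger_force: 60.9
```

```bash
python3 o.py
```

```text
15.175 [0.528  0.0893 0.0656] [179.99   0.   138.13] F [-2.  -0.3  5.1] T [-0.07   0.476 -0.346] op 0.0421 60.9 j6 -47.0
```

>>> play_rows([
  {"travel": [0,0,0],"twist": [0,0,-0.4]},
  {"travel": [0,0,0],"twist": [0,0,0]},
])

```text
clock: 15.42
tcp_pos: [0.5287, 0.0888, 0.0656]
tool_rot: [180.0, 0.1, 140.2]
ft_force: [1.1, -3.7, 2.3]
opening: 0.0425
finger_force: 62.1
```

```bash
python3 o.py
```

```text
15.425 [0.5287 0.0888 0.0656] [1.7998e+02 1.0000e-01 1.4018e+02] F [ 1.1 -3.7  2.3] T [-0.562 -0.176 -0.04 ] op 0.0425 62.1 j6 -49.0
```

Resistances at 126°, 133° and 138° lie within 13°, which is less than any click spacing. So this is the stop, with slips. Now clockwise, counting clicks.

>>> play_rows([
  {"travel": [0,0,0],"twist": [0,0,0]},
  {"travel": [0,0,0],"twist": [0,0,0.8]},
  {"travel": [0,0,0],"twist": [0,0,0]},
], force=70)

```text
clock: 15.8
tcp_pos: [0.5286, 0.0887, 0.0656]
tool_rot: [180.0, 0.1, 136.1]
ft_force: [1.2, -4.8, 3.2]
opening: 0.0421
finger_force: 70.3
```

```bash
python3 o.py
```

```text
15.8 [0.5286 0.0887 0.0656] [1.7999e+02 1.0000e-01 1.3613e+02] F [ 1.2 -4.8  3.2] T [-0.763 -0.325  0.005] op 0.0421 70.3 j6 -45.0
```

>>> play_rows([
  {"travel": [0,0,0],"twist": [0,0,0.6]},
  {"travel": [0,0,0],"twist": [0,0,0]},
])

```text
clock: 16.05
tcp_pos: [0.5286, 0.0887, 0.0657]
tool_rot: [180.0, 0.1, 133.1]
ft_force: [1.0, -4.9, 2.7]
opening: 0.0422
finger_force: 70.3
```

```bash
python3 o.py
```

```text
16.05 [0.5286 0.0887 0.0657] [1.7999e+02 1.0000e-01 1.3314e+02] F [ 1.  -4.9  2.7] T [-0.818 -0.222  0.006] op 0.0422 70.3 j6 -42.0
```

>>> play_rows([
  {"travel": [0,0,0],"twist": [0,0,0.6]},
  {"travel": [0,0,0],"twist": [0,0,0]},
])

```text
clock: 16.3
tcp_pos: [0.5286, 0.0886, 0.0656]
tool_rot: [180.0, 0.1, 130.2]
ft_force: [0.9, -5.9, 3.3]
opening: 0.042
finger_force: 70.3
```

```bash
python3 o.py
```

```text
16.3 [0.5286 0.0886 0.0656] [1.7999e+02 1.0000e-01 1.3017e+02] F [ 0.9 -5.9  3.3] T [-0.873 -0.148  0.154] op 0.042 70.3 j6 -39.0
```

>>> play_rows([
  {"travel": [0,0,0],"twist": [0,0,0.6]},
  {"travel": [0,0,0],"twist": [0,0,0]},
])

```text
clock: 16.55
tcp_pos: [0.5285, 0.0886, 0.0656]
tool_rot: [180.0, 0.1, 127.2]
ft_force: [1.0, -6.2, 3.5]
opening: 0.042
finger_force: 70.6
```

```bash
python3 o.py
```

```text
16.55 [0.5285 0.0886 0.0656] [1.8000e+02 1.0000e-01 1.2715e+02] F [ 1.  -6.2  3.5] T [-0.965 -0.094  0.07 ] op 0.042 70.6 j6 -36.0
```

>>> play_rows([
  {"travel": [0,0,0],"twist": [0,0,0.8]},
  {"travel": [0,0,0],"twist": [0,0,0]},
])

```text
clock: 16.8
tcp_pos: [0.5284, 0.0885, 0.0657]
tool_rot: [-180.0, 0.1, 123.1]
ft_force: [0.2, -5.1, 4.2]
opening: 0.0422
finger_force: 70.5
```

```bash
python3 o.py
```

```text
16.8 [0.5284 0.0885 0.0657] [-1.8000e+02  9.0000e-02  1.2312e+02] F [ 0.2 -5.1  4.2] T [-0.928 -0.072 -0.104] op 0.0422 70.5 j6 -32.0
```

>>> play_rows([
  {"travel": [0,0,0],"twist": [0,0,0.8]},
  {"travel": [0,0,0],"twist": [0,0,0]},
])

```text
clock: 17.05
tcp_pos: [0.5283, 0.0885, 0.0657]
tool_rot: [-180.0, 0.1, 119.1]
ft_force: [-0.5, -5.2, 5.6]
opening: 0.042
finger_force: 70.8
```

```bash
python3 o.py
```

```text
17.05 [0.5283 0.0885 0.0657] [-1.8000e+02  8.0000e-02  1.1909e+02] F [-0.5 -5.2  5.6] T [-0.942  0.15  -0.152] op 0.042 70.8 j6 -27.9
```

>>> play_rows([
  {"travel": [0,0,0],"twist": [0,0,0.6]},
  {"travel": [0,0,0],"twist": [0,0,0]},
])

```text
clock: 17.3
tcp_pos: [0.5283, 0.0885, 0.0656]
tool_rot: [-180.0, 0.1, 116.1]
ft_force: [-0.5, -6.0, 4.6]
opening: 0.0426
finger_force: 70.6
```

```bash
python3 o.py
```

```text
17.3 [0.5283 0.0885 0.0656] [-1.8000e+02  9.0000e-02  1.1613e+02] F [-0.5 -6.   4.6] T [-0.957 -0.049 -0.113] op 0.0426 70.6 j6 -25.0
```

>>> play_rows([
  {"travel": [0,0,0],"twist": [0,0,0.6]},
  {"travel": [0,0,0],"twist": [0,0,0]},
])

```text
clock: 17.55
tcp_pos: [0.5283, 0.0884, 0.0656]
tool_rot: [-180.0, 0.1, 113.1]
ft_force: [-0.6, -5.7, 3.8]
opening: 0.0423
finger_force: 70.7
```

```bash
python3 o.py
```

```text
17.55 [0.5283 0.0884 0.0656] [-1.7999e+02  9.0000e-02  1.1314e+02] F [-0.6 -5.7  3.8] T [-0.991  0.011  0.021] op 0.0423 70.7 j6 -22.0
```

>>> play_rows([
  {"travel": [0,0,0],"twist": [0,0,0.6]},
  {"travel": [0,0,0],"twist": [0,0,0]},
])

```text
clock: 17.8
tcp_pos: [0.5282, 0.0884, 0.0656]
tool_rot: [-180.0, 0.1, 110.1]
ft_force: [-0.8, -5.6, 5.2]
opening: 0.0422
finger_force: 70.7
```

```bash
python3 o.py
```

```text
17.8 [0.5282 0.0884 0.0656] [-1.8000e+02  9.0000e-02  1.1014e+02] F [-0.8 -5.6  5.2] T [-1.019  0.043 -0.079] op 0.0422 70.7 j6 -19.0
```

>>> play_rows([
  {"travel": [0,0,0],"twist": [0,0,0.6]},
  {"travel": [0,0,0],"twist": [0,0,0]},
])

```text
clock: 18.05
tcp_pos: [0.5281, 0.0884, 0.0656]
tool_rot: [-180.0, 0.1, 107.2]
ft_force: [-1.7, -7.0, 4.2]
opening: 0.0426
finger_force: 70.7
```

```bash
python3 o.py
```

```text
18.05 [0.5281 0.0884 0.0656] [-1.7999e+02  9.0000e-02  1.0715e+02] F [-1.7 -7.   4.2] T [-1.029  0.106  0.019] op 0.0426 70.7 j6 -16.0
```

>>> play_rows([
  {"travel": [0,0,0],"twist": [0,0,0.6]},
  {"travel": [0,0,0],"twist": [0,0,0]},
])

```text
clock: 18.3
tcp_pos: [0.5281, 0.0884, 0.0656]
tool_rot: [-180.0, 0.1, 104.2]
ft_force: [-0.6, -6.1, 5.6]
opening: 0.0423
finger_force: 70.7
```

```bash
python3 o.py
```

```text
18.3 [0.5281 0.0884 0.0656] [-1.7998e+02  1.0000e-01  1.0416e+02] F [-0.6 -6.1  5.6] T [-1.067  0.216  0.07 ] op 0.0423 70.7 j6 -13.0
```

>>> play_rows([
  {"travel": [0,0,0],"twist": [0,0,0.6]},
  {"travel": [0,0,0],"twist": [0,0,0]},
])

```text
clock: 18.55
tcp_pos: [0.528, 0.0883, 0.0656]
tool_rot: [-180.0, 0.1, 101.2]
ft_force: [-1.8, -6.0, 5.6]
opening: 0.0424
finger_force: 70.8
```

```bash
python3 o.py
```

```text
18.55 [0.528  0.0883 0.0656] [-1.7998e+02  1.0000e-01  1.0117e+02] F [-1.8 -6.   5.6] T [-1.035  0.151  0.194] op 0.0424 70.8 j6 -10.0
```

>>> play_rows([
  {"travel": [0,0,0],"twist": [0,0,0.6]},
  {"travel": [0,0,0],"twist": [0,0,0]},
])

```text
clock: 18.8
tcp_pos: [0.528, 0.0884, 0.0656]
tool_rot: [-180.0, 0.1, 98.1]
ft_force: [-2.3, -6.1, 6.7]
opening: 0.0418
finger_force: 70.8
```

```bash
python3 o.py
```

```text
18.8 [0.528  0.0884 0.0656] [-1.7998e+02  9.0000e-02  9.8140e+01] F [-2.3 -6.1  6.7] T [-1.056  0.394 -0.106] op 0.0418 70.8 j6 -7.0
```

>>> play_rows([
  {"travel": [0,0,0],"twist": [0,0,0.6]},
  {"travel": [0,0,0],"twist": [0,0,0]},
])

```text
clock: 19.05
tcp_pos: [0.5279, 0.0884, 0.0656]
tool_rot: [-180.0, 0.1, 95.1]
ft_force: [-1.7, -6.3, 4.1]
opening: 0.0423
finger_force: 70.8
```

```bash
python3 o.py
```

```text
19.05 [0.5279 0.0884 0.0656] [-1.7998e+02  9.0000e-02  9.5130e+01] F [-1.7 -6.3  4.1] T [-1.086  0.249 -0.148] op 0.0423 70.8 j6 -4.0
```

>>> play_rows([
  {"travel": [0,0,0],"twist": [0,0,0.6]},
  {"travel": [0,0,0],"twist": [0,0,0]},
])

```text
clock: 19.3
tcp_pos: [0.5278, 0.0883, 0.0656]
tool_rot: [-180.0, 0.1, 92.1]
ft_force: [-2.2, -5.8, 6.5]
opening: 0.0423
finger_force: 70.7
```

```bash
python3 o.py
```

```text
19.3 [0.5278 0.0883 0.0656] [-1.7997e+02  9.0000e-02  9.2130e+01] F [-2.2 -5.8  6.5] T [-1.121  0.357 -0.127] op 0.0423 70.7 j6 -1.0
```

>>> play_rows([
  {"travel": [0,0,0],"twist": [0,0,0.8]},
  {"travel": [0,0,0],"twist": [0,0,0]},
])

```text
clock: 19.55
tcp_pos: [0.5278, 0.0883, 0.0656]
tool_rot: [-180.0, 0.1, 88.1]
ft_force: [-2.7, -7.0, 6.5]
opening: 0.0424
finger_force: 70.8
```

```bash
python3 o.py
```

```text
19.55 [0.5278 0.0883 0.0656] [-1.7997e+02  1.0000e-01  8.8140e+01] F [-2.7 -7.   6.5] T [-1.082  0.209 -0.052] op 0.0424 70.8 j6 3.0
```

>>> play_rows([
  {"travel": [0,0,0],"twist": [0,0,0.6]},
  {"travel": [0,0,0],"twist": [0,0,0]},
])

```text
clock: 19.8
tcp_pos: [0.5277, 0.0883, 0.0656]
tool_rot: [-180.0, 0.1, 85.1]
ft_force: [-2.4, -6.9, 7.0]
opening: 0.0423
finger_force: 70.9
```

```bash
python3 o.py
```

```text
19.8 [0.5277 0.0883 0.0656] [-1.7997e+02  1.0000e-01  8.5150e+01] F [-2.4 -6.9  7. ] T [-1.054  0.331 -0.021] op 0.0423 70.9 j6 6.0
```

>>> play_rows([
  {"travel": [0,0,0],"twist": [0,0,0.6]},
  {"travel": [0,0,0],"twist": [0,0,0]},
])

```text
clock: 20.05
tcp_pos: [0.5277, 0.0883, 0.0656]
tool_rot: [-180.0, 0.1, 82.2]
ft_force: [-2.5, -6.3, 6.5]
opening: 0.0422
finger_force: 70.9
```

```bash
python3 o.py
```

```text
20.05 [0.5277 0.0883 0.0656] [-1.7997e+02  1.1000e-01  8.2160e+01] F [-2.5 -6.3  6.5] T [-1.053  0.376  0.007] op 0.0422 70.9 j6 9.0
```

>>> play_rows([
  {"travel": [0,0,0],"twist": [0,0,0.6]},
  {"travel": [0,0,0],"twist": [0,0,0]},
])

```text
clock: 20.3
tcp_pos: [0.5275, 0.0884, 0.0656]
tool_rot: [-180.0, 0.1, 79.2]
ft_force: [-2.4, -6.9, 6.7]
opening: 0.0422
finger_force: 70.9
```

```bash
python3 o.py
```

```text
20.3 [0.5275 0.0884 0.0656] [-1.7996e+02  1.2000e-01  7.9190e+01] F [-2.4 -6.9  6.7] T [-0.957  0.48   0.244] op 0.0422 70.9 j6 12.0
```

>>> play_rows([
  {"travel": [0,0,0],"twist": [0,0,0.6]},
  {"travel": [0,0,0],"twist": [0,0,0]},
])

```text
clock: 20.55
tcp_pos: [0.5275, 0.0884, 0.0656]
tool_rot: [-180.0, 0.1, 76.2]
ft_force: [-2.7, -6.3, 7.3]
opening: 0.0424
finger_force: 71.0
```

```bash
python3 o.py
```

```text
20.55 [0.5275 0.0884 0.0656] [-1.7996e+02  1.2000e-01  7.6160e+01] F [-2.7 -6.3  7.3] T [-1.072  0.513  0.119] op 0.0424 71.0 j6 15.0
```

>>> play_rows([
  {"travel": [0,0,0],"twist": [0,0,0.6]},
  {"travel": [0,0,0],"twist": [0,0,0]},
])

```text
clock: 20.8
tcp_pos: [0.5275, 0.0884, 0.0657]
tool_rot: [-180.0, 0.1, 73.1]
ft_force: [-3.1, -6.0, 6.6]
opening: 0.0424
finger_force: 71.0
```

```bash
python3 o.py
```

```text
20.8 [0.5275 0.0884 0.0657] [-1.7996e+02  1.1000e-01  7.3140e+01] F [-3.1 -6.   6.6] T [-1.063  0.485 -0.105] op 0.0424 71.0 j6 18.0
```

>>> play_rows([
  {"travel": [0,0,0],"twist": [0,0,0.6]},
  {"travel": [0,0,0],"twist": [0,0,0]},
])

```text
clock: 21.05
tcp_pos: [0.5274, 0.0884, 0.0656]
tool_rot: [-180.0, 0.1, 70.1]
ft_force: [-3.4, -6.0, 7.9]
opening: 0.0427
finger_force: 71.0
```

```bash
python3 o.py
```

```text
21.05 [0.5274 0.0884 0.0656] [-1.7996e+02  1.1000e-01  7.0130e+01] F [-3.4 -6.   7.9] T [-1.002  0.52  -0.211] op 0.0427 71.0 j6 21.0
```

Third click passed (onset about 81°).

>>> play_rows([
  {"travel": [0,0,0],"twist": [0,0,1]},
  {"travel": [0,0,0],"twist": [0,0,0]},
])

```text
clock: 21.3
tcp_pos: [0.5273, 0.0884, 0.0656]
tool_rot: [-180.0, 0.1, 65.1]
ft_force: [-2.9, -5.6, 8.1]
opening: 0.0424
finger_force: 71.0
```

```bash
python3 o.py
```

```text
21.3 [0.5273 0.0884 0.0656] [-1.7996e+02  1.2000e-01  6.5130e+01] F [-2.9 -5.6  8.1] T [-1.046  0.573 -0.009] op 0.0424 71.0 j6 26.0
```

>>> play_rows([
  {"travel": [0,0,0],"twist": [0,0,0.8]},
  {"travel": [0,0,0],"twist": [0,0,0]},
])

```text
clock: 21.55
tcp_pos: [0.5273, 0.0884, 0.0656]
tool_rot: [-180.0, 0.1, 61.1]
ft_force: [-4.0, -5.7, 7.3]
opening: 0.0416
finger_force: 71.0
```

```bash
python3 o.py
```

```text
21.55 [0.5273 0.0884 0.0656] [-1.7996e+02  1.3000e-01  6.1140e+01] F [-4.  -5.7  7.3] T [-1.036  0.586 -0.028] op 0.0416 71.0 j6 30.0
```

>>> play_rows([
  {"travel": [0,0,0],"twist": [0,0,0.6]},
  {"travel": [0,0,0],"twist": [0,0,0]},
])

```text
clock: 21.8
tcp_pos: [0.5272, 0.0885, 0.0656]
tool_rot: [-180.0, 0.1, 58.2]
ft_force: [-4.3, -6.0, 8.2]
opening: 0.0422
finger_force: 71.0
```

```bash
python3 o.py
```

```text
21.8 [0.5272 0.0885 0.0656] [-1.7996e+02  1.3000e-01  5.8150e+01] F [-4.3 -6.   8.2] T [-1.101  0.676 -0.007] op 0.0422 71.0 j6 33.0
```

>>> play_rows([
  {"travel": [0,0,0],"twist": [0,0,0.6]},
  {"travel": [0,0,0],"twist": [0,0,0]},
])

```text
clock: 22.05
tcp_pos: [0.5271, 0.0885, 0.0656]
tool_rot: [-180.0, 0.1, 55.2]
ft_force: [-3.4, -5.8, 8.8]
opening: 0.042
finger_force: 71.1
```

```bash
python3 o.py
```

```text
22.05 [0.5271 0.0885 0.0656] [-1.7997e+02  1.4000e-01  5.5190e+01] F [-3.4 -5.8  8.8] T [-0.925  0.701  0.236] op 0.042 71.1 j6 36.0
```

>>> play_rows([
  {"travel": [0,0,0],"twist": [0,0,0.6]},
  {"travel": [0,0,0],"twist": [0,0,0]},
])

```text
clock: 22.3
tcp_pos: [0.5271, 0.0886, 0.0656]
tool_rot: [-180.0, 0.1, 52.2]
ft_force: [-4.5, -5.8, 8.5]
opening: 0.0418
finger_force: 71.0
```

```bash
python3 o.py
```

```text
22.3 [0.5271 0.0886 0.0656] [-1.7996e+02  1.4000e-01  5.2170e+01] F [-4.5 -5.8  8.5] T [-0.937  0.773  0.193] op 0.0418 71.0 j6 39.0
```

>>> play_rows([
  {"travel": [0,0,0],"twist": [0,0,0.6]},
  {"travel": [0,0,0],"twist": [0,0,0]},
])

```text
clock: 22.55
tcp_pos: [0.5271, 0.0886, 0.0656]
tool_rot: [-180.0, 0.1, 49.2]
ft_force: [-4.2, -5.4, 7.6]
opening: 0.0424
finger_force: 71.1
```

```bash
python3 o.py
```

```text
22.55 [0.5271 0.0886 0.0656] [-1.7996e+02  1.4000e-01  4.9150e+01] F [-4.2 -5.4  7.6] T [-0.981  0.751 -0.136] op 0.0424 71.1 j6 42.0
```

Fourth click's ridge is crossed and it is now snapping on. I'll follow it to rest and no farther.

>>> play_rows([
  {"travel": [0,0,0],"twist": [0,0,0.8]},
  {"travel": [0,0,0],"twist": [0,0,0]},
])

```text
clock: 22.8
tcp_pos: [0.527, 0.0887, 0.0656]
tool_rot: [-180.0, 0.1, 45.1]
ft_force: [-4.5, -5.2, 8.2]
opening: 0.0419
finger_force: 71.2
```

```bash
python3 o.py
```

```text
22.8 [0.527  0.0887 0.0656] [-1.7996e+02  1.4000e-01  4.5130e+01] F [-4.5 -5.2  8.2] T [-0.947  0.801 -0.222] op 0.0419 71.2 j6 46.0
```

>>> play_rows([
  {"travel": [0,0,0],"twist": [0,0,0.8]},
  {"travel": [0,0,0],"twist": [0,0,0]},
])

```text
clock: 23.05
tcp_pos: [0.5269, 0.0886, 0.0656]
tool_rot: [-180.0, 0.2, 41.1]
ft_force: [-4.7, -5.5, 8.9]
opening: 0.0421
finger_force: 71.1
```

```bash
python3 o.py
```

```text
23.05 [0.5269 0.0886 0.0656] [-1.7997e+02  1.5000e-01  4.1130e+01] F [-4.7 -5.5  8.9] T [-0.898  0.764 -0.142] op 0.0421 71.1 j6 50.0
```

>>> play_rows([
  {"travel": [0,0,0],"twist": [0,0,0.5]},
  {"travel": [0,0,0],"twist": [0,0,0]},
])

```text
clock: 23.3
tcp_pos: [0.5269, 0.0887, 0.0656]
tool_rot: [-180.0, 0.2, 38.7]
ft_force: [-5.7, -5.3, 8.9]
opening: 0.0424
finger_force: 71.1
```

```bash
python3 o.py
```

```text
23.3 [0.5269 0.0887 0.0656] [-1.7997e+02  1.5000e-01  3.8660e+01] F [-5.7 -5.3  8.9] T [-0.96   0.888  0.041] op 0.0424 71.1 j6 52.5
```

It is at rest at position four (torque ≈ 0). I'll release and lift.

>>> play_rows([
  {"travel": [0,0,0],"twist": [0,0,0]},
  {"travel": [0,0,0],"twist": [0,0,0]},
  {"travel": [0,0,0],"twist": [0,0,0]},
  {"travel": [0,0,0],"twist": [0,0,0]},
  {"travel": [0,0,0],"twist": [0,0,0]},
  {"travel": [0,0,0],"twist": [0,0,0]},
  {"travel": [0,0,-0.3],"twist": [0,0,0]},
  {"travel": [0,0,-0.5],"twist": [0,0,0]},
  {"travel": [0,0,-0.5],"twist": [0,0,0]},
  {"travel": [0,0,-0.3],"twist": [0,0,0]},
  {"travel": [0,0,0],"twist": [0,0,0]},
], hand=1)

```text
clock: 24.68
tcp_pos: [0.5293, 0.0893, 0.1635]
tool_rot: [179.9, -0.2, 38.7]
ft_force: [0.0, -1.0, -0.3]
opening: 0.0854
finger_force: 0.0
```

```bash
python3 o.py
python3 - <<'E'
from h import *
o=get_obs();a=np.radians(o["tool_rot"][2]);d=np.array([.542,.2193])-o["tcp_pos"][:2]
print(d@[np.cos(a),np.sin(a)]/.06,d@[np.sin(a),-np.cos(a)]/.06)
E
```

```text
24.675 [0.5293 0.0893 0.1635] [179.86  -0.18  38.69] F [ 0.  -1.  -0.3] T [ 0.019 -0.049 -0.057] op 0.0854 0.0 j6 52.5
1.5193786661244835 -1.558091341813898
```

>>> play_rows([
  {"travel": [0.38,-0.39,0],"twist": [0,0,0]},
  {"travel": [0.38,-0.39,0],"twist": [0,0,0]},
  {"travel": [0.38,-0.39,0],"twist": [0,0,0]},
  {"travel": [0.38,-0.39,0],"twist": [0,0,0]},
  {"travel": [0,0,0],"twist": [0,0,0]},
  {"travel": [0,0,0],"twist": [0,0,0]},
  {"travel": [0,0,0.5],"twist": [0,0,0]},
  {"travel": [0,0,0.5],"twist": [0,0,0]},
  {"travel": [0,0,0],"twist": [0,0,0]},
], hand=0, force=25)

```text
clock: 25.8
tcp_pos: [0.5381, 0.2175, 0.0982]
tool_rot: [-179.9, 0.3, 38.6]
ft_force: [0.8, -0.1, -0.1]
opening: 0.0001
finger_force: 0.0
```

```bash
python3 o.py; python3 -c "
from m import *
a=capture('scene');cv2.imwrite('pics/s6.png',cv2.resize(a[180:300,310:470],None,fx=4,fy=4))
p=get_obs()['tcp_pos']
for dz in (0,.02,.026):print(proj('scene',p+[0,0,dz]).round(1))"
```

```text
25.8 [0.5381 0.2175 0.0982] [-179.86    0.35   38.61] F [ 0.8 -0.1 -0.1] T [-0.033  0.03  -0.021] op 0.0001 0.0 j6 65.6
[410.8 256. ]
[412.2 247.6]
[412.6 245.1]
```

View pics/s6.png

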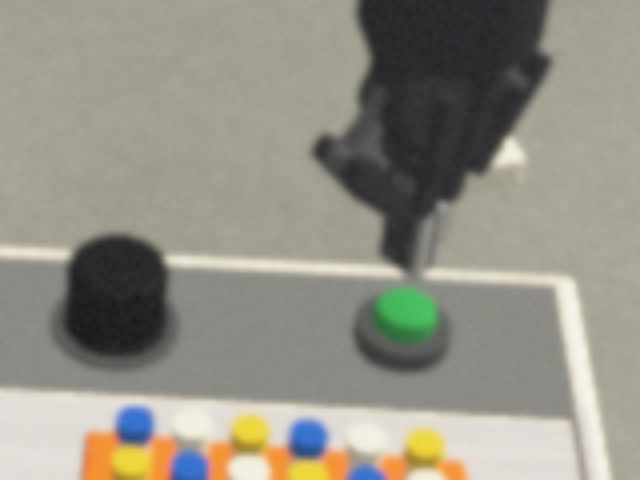

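Shut tips at (413,248), just behind and above the button at (412,257), and the knob is undisturbed. I'll shift a few mm forward and go down in steps, watching force.

>>> play_rows([
  {"travel": [0.073,0.026,0],"twist": [0,0,0]},
  {"travel": [0,0,0.1],"twist": [0,0,0]},
  {"travel": [0,0,0.1],"twist": [0,0,0]},
  {"travel": [0,0,0],"twist": [0,0,0]},
])

```text
clock: 26.35
tcp_pos: [0.5444, 0.2208, 0.0886]
tool_rot: [-180.0, 0.1, 38.7]
ft_force: [-0.2, -0.2, -0.7]
opening: -0.0001
finger_force: 0.0
```

>>> play_rows([
  {"travel": [0,0,0.08],"twist": [0,0,0]},
  {"travel": [0,0,0],"twist": [0,0,0]},
])

```text
clock: 26.6
tcp_pos: [0.5446, 0.2209, 0.084]
tool_rot: [-180.0, 0.0, 38.7]
ft_force: [-0.5, 0.3, 0.5]
opening: -0.0006
finger_force: 0.0
```

>>> play_rows([
  {"travel": [0,0,0.06],"twist": [0,0,0]},
  {"travel": [0,0,0],"twist": [0,0,0]},
])

```text
clock: 26.85
tcp_pos: [0.5447, 0.2209, 0.0805]
tool_rot: [-180.0, 0.0, 38.7]
ft_force: [0.1, 0.6, -0.1]
opening: -0.0002
finger_force: 0.0
```

```bash
python3 o.py
```

```text
26.85 [0.5447 0.2209 0.0805] [-1.7998e+02  3.0000e-02  3.8690e+01] F [ 0.1  0.6 -0.1] T [ 0.04   0.022 -0.056] op -0.0002 0.0 j6 65.7
```

>>> play_rows([
  {"travel": [-0.048,0,0],"twist": [0,0,0]},
  {"travel": [0,0,0.05],"twist": [0,0,0]},
  {"travel": [0,0,0],"twist": [0,0,0]},
])

```text
clock: 27.22
tcp_pos: [0.5425, 0.219, 0.0776]
tool_rot: [-180.0, 0.0, 38.7]
ft_force: [-0.6, 0.0, -0.4]
opening: 0.0002
finger_force: 0.0
```

>>> play_rows([
  {"travel": [0,0,0.04],"twist": [0,0,0]},
  {"travel": [0,0,0],"twist": [0,0,0]},
])

```text
clock: 27.48
tcp_pos: [0.5429, 0.2192, 0.0756]
tool_rot: [180.0, -0.0, 38.7]
ft_force: [-0.6, 0.1, 1.4]
opening: -0.0003
finger_force: 0.7
```

>>> play_rows([
  {"travel": [0,0,0.04],"twist": [0,0,0]},
  {"travel": [0,0,0],"twist": [0,0,0]},
])

```text
clock: 27.72
tcp_pos: [0.543, 0.2192, 0.0733]
tool_rot: [180.0, -0.0, 38.7]
ft_force: [-0.7, 0.5, 2.9]
opening: -0.0001
finger_force: 1.4
```

>>> play_rows([
  {"travel": [0,0,0.04],"twist": [0,0,0]},
  {"travel": [0,0,0],"twist": [0,0,0]},
])

```text
clock: 27.98
tcp_pos: [0.543, 0.2192, 0.0709]
tool_rot: [180.0, -0.0, 38.7]
ft_force: [-0.9, 0.7, 4.1]
opening: -0.0003
finger_force: 2.1
```

>>> play_rows([
  {"travel": [0,0,0.04],"twist": [0,0,0]},
  {"travel": [0,0,0],"twist": [0,0,0]},
])

```text
clock: 28.22
tcp_pos: [0.5431, 0.2192, 0.0697]
tool_rot: [180.0, -0.0, 38.7]
ft_force: [-4.7, -1.5, 11.9]
opening: -0.0002
finger_force: 6.1
```

>>> play_rows([
  {"travel": [0,0,0.04],"twist": [0,0,0]},
  {"travel": [0,0,0],"twist": [0,0,0]},
])

```text
clock: 28.48
tcp_pos: [0.5432, 0.2192, 0.0695]
tool_rot: [180.0, -0.0, 38.7]
ft_force: [-11.0, -3.8, 25.7]
opening: -0.0
finger_force: 12.8
```

The button bottomed: force rose sharply after about 7 mm of travel. I'll lift off and check.

>>> play_rows([
  {"travel": [0,0,-0.2],"twist": [0,0,0]},
  {"travel": [0,0,-0.5],"twist": [0,0,0]},
  {"travel": [0,0,-0.8],"twist": [0,0,0]},
  {"travel": [0,0,-0.8],"twist": [0,0,0]},
  {"travel": [0,0,0],"twist": [0,0,0]},
  {"travel": [0,0,0],"twist": [0,0,0]},
])

```text
clock: 29.22
tcp_pos: [0.5421, 0.2189, 0.2028]
tool_rot: [-180.0, 0.1, 38.7]
ft_force: [0.3, 0.2, -0.6]
opening: 0.0001
finger_force: 0.0
```

```bash
python3 o.py; python3 -c "
from h import *
a=capture('scene');cv2.imwrite('pics/s7.png',a)"
```

```text
29.225 [0.5421 0.2189 0.2028] [-1.7996e+02  7.0000e-02  3.8690e+01] F [ 0.3  0.2 -0.6] T [-0.018 -0.023  0.028] op 0.0001 0.0 j6 65.6
```

View pics/s7.png

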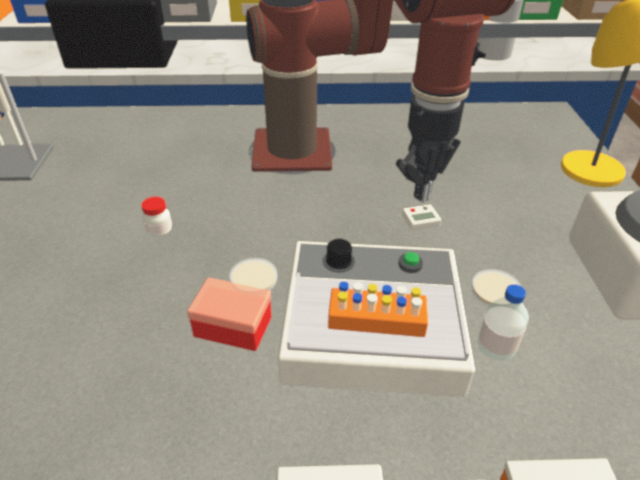

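The button at (411,259) is back up, the knob at (339,253) is free, and everything else is where it was.

```bash
python3 -c "
from bench import *
print(close_job())"
```

```text
the job is handed in; nothing more can be done
None
```

I turned the selector gently to its low stop (the grip slipped slightly there, torque readings up to about 0.57 N m), then clockwise four clicks counted by torque, and let go. I then pressed the start button until it bottomed and released it. Nothing else moved in the last picture, and the job is handed in.

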